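# Restock the drop-front consumables tray: tall spray cans behind, short tub in front

## Task

Restock the welder's drop-front tray: first stand the two tall spray cans in the back row, one in each bay, and only then stand the short tub in the free space of the front row beside the tin, so that you never reach across what is already standing. Set each one down gently and upright, then swing the drop front fully up. Do not tip anything over, leave the tin where it stands, and leave the other things on the bench alone.

Things in the scene. Friction and masses are not known exactly. Their poses are not given: they have to be found in the camera images.
- tray: Fixed tray of 3 mm galvanised sheet, 196 mm deep (x) by 340 mm wide (y). Origin: centre of its underside, on the bench; +x to its back panel, +y to its left seen from the front. Floor's top at z 20. Back panel's inner face x 96, top z 120; sides' inner faces y +/-167, top raked from z 63 at the front to z 118 at the back. A low strip along y at x 4 (top z 50) parts the two rows.
- bay_left (a point): Centre of the floor of the left back bay (tray x 51, y 85, z 20 mm). Each bay is 90 mm deep and 165 mm wide; the 3 mm partition between the two bays lies at tray y 0, its top 80 mm above the bench.
- bay_right (a point): Centre of the floor of the right back bay (tray x 51, y -85, z 20 mm).
- front_row (a point): Centre of the floor of the front row (tray x -48, y 0, z 20 mm): one undivided space 334 mm wide (tray y) and 100 mm deep, from the drop front's inner face when shut (tray x -98) to the strip (x 2.5).
- flap (a joint): Drop front of the tray: a 4 mm sheet panel 330 mm wide, with a rolled edge 8 mm thick along its free edge, hinged along the tray's y axis at the front lower edge. 0 rad = upright, closed against its stop; grows as the top swings out towards -x of the tray, to 0.95 rad at its open stop. Stiff friction hinge, stays where it is left; about 3 to 6 N pushed at 30 to 50 mm above the hinge swings it.
- flap_hinge (a point): Middle of the drop front's hinge line, 100 mm in front of the tray's origin (tray x -100) and 19 mm above the bench.
- flap_edge (a point): Middle of the drop front's rolled free edge, 61 mm from the hinge line.
- can_a: Tall spray can, steel with a paper band and a white plastic cap: 57 mm diameter up to 122 mm, cap 52 mm diameter from 128 mm to its top at 170 mm. About 0.3 kg. Origin: centre of its underside, z up its axis. It may go in either back bay.
- can_b: Second tall spray can, same as can_a.
- tub: Short tub of paste, grey plastic with a black ribbed lid, 66 mm diameter (67 mm over the lid), 66 mm high, about 0.3 kg. Origin: centre of its underside, z up its axis.
- tin: Squat steel tin that already stands in the tray's front row, anywhere along its middle part; 64 mm diameter, 45 mm high. Origin: centre of its underside. It stays where it is; the tub goes on the side of it with more room (at least 130 mm free there).
- tape: Bystander: yellow tape measure, 72 x 42 mm, 66 mm high, standing among the things to be loaded. Origin: centre of its underside, x along its length.
- chipping_hammer: Bystander: steel chipping hammer lying on the bench, 230 mm long (its x), head 175 mm across at +x, up to 30 mm high. Origin on the bench under the shaft's middle.
- wire_brush: Bystander: wire brush with wooden back lying bristles down, 270 x 32 mm, 40 mm high. Origin: centre of its underside, x along its length.
- discs: Bystander: stack of three grinding discs lying flat, 115 mm diameter, 18 mm high. Origin: centre of its underside.
- grinder: Bystander: green angle grinder lying on the bench, 320 mm long (its x), side handle to +y, 65 mm high. Origin on the bench under its middle.
- offcut: Bystander: offcut of 40 mm square steel tube, 260 mm long (its x), lying behind the tray. Origin: centre of its underside.

How it is judged:
By the outcome, as a careful person would: the job done as asked, in the order asked, and still so for the second after the job is handed in, with the robot touching nothing.
It also fails if it takes over 66 s, if anything falls off the work surface, if the arm or the gripper's body presses on something with over 40 N, if the wrist force passes 120 N, or if a joint passes its speed limit or range.

## Robot

A 6-joint arm with a two-finger parallel gripper is mounted at the origin on the work surface. World frame = base frame: x ahead of the robot, y to its left, z up, the work surface at z = 0. Lengths are in m, angles in degrees, forces in N, time in s.
With the tool pointing down it reaches from about 0.325 to 0.85 m from the base axis. Payload 4.4 kg.
Tool frame: the origin (TCP) lies midway between the tips of the shut fingers; the grasp point (between the pads) lies 19 mm behind it; z points along the fingers, y is the line along which they close (so a half turn about z gives the same grasp; the last joint's range is limited). The gripper opens to 94 mm and grips with 3 to 60 N. Pads are 16 mm wide; open, the fingers measure 119 mm over their backs; the gripper's body (75 mm by 177 mm) begins 78 mm behind the grasp point.
Start: joints at [-73.482, 11.837, 88.321, -0, 79.842, -8.623], TCP at [0.244, -0.521, 0.205] pointing down, gripper open.
Joint ranges: [-156.59, 156.59], [-49.26, 127.26], [12.9, 141.05], [-63.56, 243.56], [4.71, 150.69], [-161.64, 161.64]. Speed limits (degrees/s): [159.86, 159.86, 180, 180, 180, 180].

## Interface

Orientations are given as a 3x3 rotation matrix whose columns are the frame's x, y, z axes.
In Python, from cell import env gives the robot as it stands.
- The arm moves only by the tool apply_moves, never from a script. Its argument "moves" is a list of rows, each an object of numbers: "x", "y", "z": the shift along the tool's x, y, z in mm; "wx", "wy", "wz": the turn, a rotation vector about the tool's x, y, z in rad; "jaw": the finger opening in mm, from 0 to 94. In form: [{"x": .., "y": .., "z": .., "wx": .., "wy": .., "wz": .., "jaw": ..}, ...]. A call has 1 to 10 rows; each row is the pose to reach, as a shift and turn from the pose commanded when the call began, along the tool's axes at that moment; what a row does not reach only later rows make up. A row lasts 1/10 s, in which the tool goes at most 50 mm and 8.59 degrees, less where a joint would pass 70% of its speed; a pose out of reach is approached as far as the arm can. A call with a gripper value outside its range is refused whole. The fingers move at their own pace and stop on an object; "squeeze" is the grip in N (left out, the last holds). Time passes only in rows, so rows that repeat a pose let the fingers close. It gives the time, the measured TCP pose, the force, the opening and the grip force at its end, in the units of the state.
- env.read_state(): the state, without advancing time (a new reading comes with each control period).
- env.snapshot(name): name is "scene" or "top" or "wrist"; returns a dict with "pixels" (480x640x3 uint8, blue, green, red), "fx", "fy", "cx", "cy" (pixels), "D" ([k1, k2, p1, p2, k3] as OpenCV has them; the pictures are not rectified), "R" (3x3) and "t" (3): a world point X has camera coordinates R X + t; the wrist camera has in their place "hand_eye" (4x4, takes a point from camera to tool coordinates, whose origin is the TCP and whose axes are the flange's). Camera axes: x right, y down, z forward; pixel columns grow to the right and rows downward; lengths in m; the calibration is good to about 2 mm. A picture is of the moment at which its call begins: read the wrist's pose just before it. There is no depth.
- env.hand_in(): hands the job in; it is judged then, once.
Trained networks look in the newest picture that a camera, given by its name, has taken for a name from the list of things; names that differ only in an ending like _2 or _b are one class to them, and where a whole thing is asked for, a point or a joint stands for the part that bears it (a point fixed in the world has none). Each returns a list of dicts, best first, with "conf" (0 to 1); they miss things now and then, are a little off and sometimes report something else, mostly with a low value. They report only what shows in the picture. A call takes as long as a camera call.
- env.regions_of(camera, target): "region" (480x640 bool, what is visible of it) and "centre" ([column, row] in pixels, amid what is visible of it).
- env.tip_of(camera, target): "centre" ([column, row] in pixels: a listed point, or the origin of a listed thing).
The state is a dict: "time": time; "qpos": joint angles; "dq": joint speeds; "joint_efforts": joint torques, N m; "tool_pos": TCP position; "tcp_rot": TCP orientation; "ft_force": force on the tool from outside, world axes, zero at the start; "torque": the same for the moment, N m; "gripper_width": finger opening in m; "gripper_force": force on a finger pad.
Only numpy, scipy, OpenCV 4.12 (cv2) and the standard library are available. Lean on these libraries where they do the work, as an engineer would, in place of code of your own. Each camera call takes 0.05 s, during which the arm holds its last target. There are 200 camera calls.

## Working session

There is one attempt and no reset: what is moved stays moved. The work goes in short steps, Python scripts to look and compute and a tool call to move; the robot and the scene stay as the last step left them, time stands still between calls to the robot, and variables do not carry over. Pictures are saved under pics/ and viewed, at most 10 in all, crops included, and the job is handed in when it is done.

Besides the shell and the picture viewer there is one more tool, called in YAML: its name, and indented under it one key for each argument. apply_moves: Moves the arm, as the interface text tells. Its arguments: {"type":"object","properties":{"moves":{"type":"array","items":{"type":"object","properties":{"x":{"type":"number"},"y":{"type":"number"},"z":{"type":"number"},"wx":{"type":"number"},"wy":{"type":"number"},"wz":{"type":"number"},"jaw":{"type":"number"}}}},"squeeze":{"type":"number"}},"required":["moves"]}

```bash
mkdir -p pics
cat > h.py <<'E'
import numpy as np, cv2
from cell import env
def ray(s,px,st=None):
    K=np.array([[s['fx'],0,s['cx']],[0,s['fy'],s['cy']],[0,0,1.]])
    u=cv2.undistortPoints(np.array([[px]],float),K,np.array(s['D'],float))[0,0]
    d=np.array([u[0],u[1],1.])
    if 'hand_eye' in s:
        H=np.array(s['hand_eye']);R=np.array(st['tcp_rot']);p=np.array(st['tool_pos'])
        return R@H[:3,3]+p, R@H[:3,:3]@d
    R=np.array(s['R']);t=np.array(s['t']);return -R.T@t, R.T@d
def at(s,px,z,st=None):
    o,d=ray(s,px,st);return o+d*(z-o[2])/d[2]
def proj(s,X):
    K=np.array([[s['fx'],0,s['cx']],[0,s['fy'],s['cy']],[0,0,1.]])
    return cv2.projectPoints(np.array(X,float).reshape(-1,1,3),cv2.Rodrigues(np.array(s['R']))[0],np.array(s['t'],float),K,np.array(s['D'],float))[0][:,0]
E
python3 - <<'E'
from h import *
np.set_printoptions(precision=3,suppress=True)
st=env.read_state();print(st['tool_pos'],st['tcp_rot'],st['gripper_width'])
for c in ['top','scene']:
    s=env.snapshot(c);cv2.imwrite(f'pics/{c}0.png',s['pixels'])
    print(c,'cam',-np.array(s['R']).T@np.array(s['t']))
    for n,z in [('can_a',0),('tub',0),('tin',.02),('tape',0),('bay_left',.02),('bay_right',.02),('front_row',.02),('flap_hinge',.019),('flap_edge',.054),('tray',0),('grinder',0),('discs',0),('chipping_hammer',0),('wire_brush',0)]:
        for r in env.tip_of(c,n)[:3]:
            print(n,round(r['conf'],2),np.round(r['centre']),at(s,r['centre'],z))
E
```

```text
[ 0.244 -0.52   0.204] [[ 0.905  0.425 -0.001]
 [ 0.425 -0.905  0.002]
 [ 0.    -0.002 -1.   ]] 0.09406018154295138
top cam [0.267 0.02  1.667]
can_a 0.95 [187. 252.] [0.463 0.4   0.   ]
can_a 0.6 [233. 253.] [0.463 0.265 0.   ]
can_a 0.54 [137. 268.] [0.41 0.54 0.  ]
tub 0.61 [242. 193.] [0.642 0.25  0.   ]
tin 0.95 [324. 227.] [0.542 0.004 0.02 ]
tin 0.3 [182. 192.] [0.636 0.419 0.02 ]
tape 0.7 [184. 193.] [0.636 0.419 0.   ]
bay_left 0.73 [317. 197.] [0.631 0.028 0.02 ]
bay_right 0.59 [377. 194.] [ 0.645 -0.146  0.02 ]
front_row 0.81 [344. 229.] [ 0.54  -0.051  0.02 ]
flap_hinge 0.71 [347. 248.] [ 0.486 -0.062  0.019]
flap_edge 0.64 [348. 255.] [ 0.461 -0.065  0.054]
tray 0.97 [346. 212.] [ 0.594 -0.058  0.   ]
tray 0.21 [374. 194.] [ 0.651 -0.139  0.   ]
grinder 0.83 [500. 260.] [ 0.466 -0.507  0.   ]
grinder 0.51 [138. 268.] [0.411 0.538 0.   ]
discs 0.85 [251. 165.] [0.728 0.226 0.   ]
chipping_hammer 0.9 [139. 270.] [0.405 0.533 0.   ]
chipping_hammer 0.65 [229. 319.] [0.273 0.266 0.   ]
wire_brush 0.96 [228. 320.] [0.271 0.271 0.   ]
wire_brush 0.2 [251. 165.] [0.726 0.227 0.
[... 271 characters left out ...]
0.629 0.03  0.02 ]
bay_right 0.78 [252. 243.] [ 0.64  -0.143  0.02 ]
bay_right 0.36 [493. 346.] [0.415 0.539 0.02 ]
front_row 0.61 [299. 238.] [ 0.533 -0.057  0.02 ]
flap_hinge 0.61 [311. 231.] [ 0.491 -0.05   0.019]
flap_hinge 0.4 [353. 334.] [0.646 0.253 0.019]
flap_edge 0.72 [318. 209.] [ 0.437 -0.072  0.054]
tray 0.96 [286. 252.] [ 0.585 -0.061  0.   ]
grinder 0.93 [216. 146.] [ 0.462 -0.509  0.   ]
discs 0.71 [320. 349.] [0.73  0.214 0.   ]
discs 0.15 [250. 244.] [ 0.639 -0.154  0.   ]
chipping_hammer 0.73 [495. 345.] [0.4  0.54 0.  ]
chipping_hammer 0.46 [316. 211.] [ 0.42  -0.098  0.   ]
wire_brush 0.94 [443. 255.] [0.275 0.273 0.   ]
wire_brush 0.37 [289. 255.] [ 0.588 -0.047  0.   ]
```

View pics/top0.png

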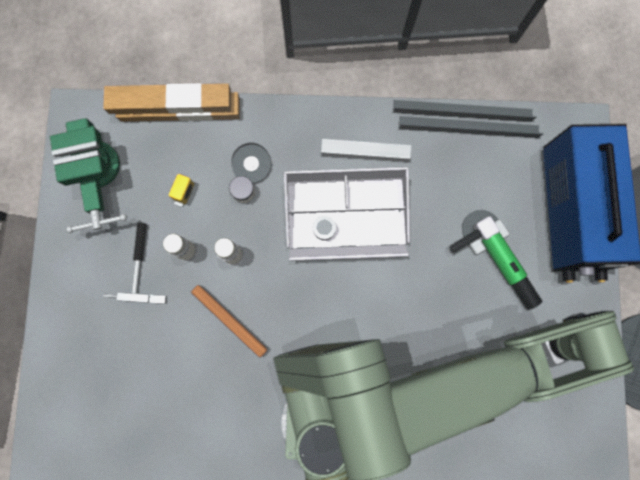

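View pics/scene0.png

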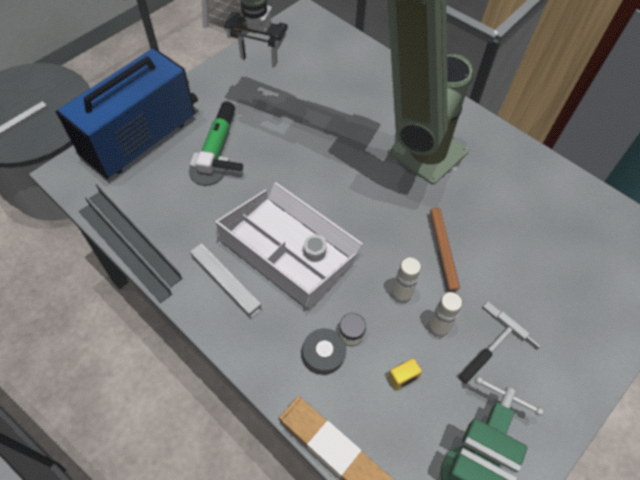

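apply_moves:
  moves:
    - {"z":-50,"wz":0.15}
    - {"x":250,"y":-320,"z":-150,"wz":0.3}
    - {"x":250,"y":-320,"z":-150,"wz":0.439}
    - {"x":250,"y":-320,"z":-170,"wz":0.439}
    - {"x":499,"y":-638,"z":-200,"wz":0.439}
    - {"x":499,"y":-638,"z":-200,"wz":0.439}
    - {"x":499,"y":-638,"z":-200,"wz":0.439}
    - {"x":499,"y":-638,"z":-200,"wz":0.439}
    - {"x":499,"y":-638,"z":-200,"wz":0.439}
    - {"x":499,"y":-638,"z":-200,"wz":0.439}

```text
schema error: expected keys x, y, z, wx, wy, wz, jaw
```

Run:
```python
from h import *
np.set_printoptions(precision=3,suppress=True)
st=env.read_state();s=env.snapshot('wrist')
print(st['time'],st['tool_pos'],st['tcp_rot'],st['ft_force'],np.array(s['hand_eye']),s['fx'])
```

```text
1.5 [ 0.244 -0.521  0.205] [[ 0.905  0.425 -0.   ]
 [ 0.425 -0.905  0.   ]
 [-0.    -0.    -1.   ]] [0.171 0.619 0.654] [[-0.    -0.97  -0.245  0.072]
 [ 1.    -0.    -0.    -0.001]
 [ 0.    -0.245  0.97  -0.179]
 [ 0.     0.     0.     1.   ]] 422.2499012620434
```

apply_moves:
  moves:
    - {"x":0,"y":0,"z":-50,"wx":0,"wy":0,"wz":0.15,"jaw":94}
    - {"x":250,"y":-320,"z":-150,"wx":0,"wy":0,"wz":0.3,"jaw":94}
    - {"x":499,"y":-638,"z":-200,"wx":0,"wy":0,"wz":0.439,"jaw":94}
    - {"x":499,"y":-638,"z":-200,"wx":0,"wy":0,"wz":0.439,"jaw":94}
    - {"x":499,"y":-638,"z":-200,"wx":0,"wy":0,"wz":0.439,"jaw":94}
    - {"x":499,"y":-638,"z":-200,"wx":0,"wy":0,"wz":0.439,"jaw":94}
    - {"x":499,"y":-638,"z":-200,"wx":0,"wy":0,"wz":0.439,"jaw":94}
    - {"x":499,"y":-638,"z":-200,"wx":0,"wy":0,"wz":0.439,"jaw":94}
    - {"x":499,"y":-638,"z":-200,"wx":0,"wy":0,"wz":0.439,"jaw":94}
    - {"x":499,"y":-638,"z":-200,"wx":0,"wy":0,"wz":0.439,"jaw":94}

```text
time: 2.55
tool_pos: [0.3428, -0.0877, 0.3395]
tcp_rot: [[1.0, -0.001, 0.002], [-0.001, -1.0, -0.001], [0.002, 0.001, -1.0]]
ft_force: [1.1, 0.5, -0.1]
gripper_width: 0.0942
gripper_force: 0.0
```

apply_moves:
  moves:
    - {"x":200,"y":-60,"z":-70,"wx":0,"wy":0,"wz":0,"jaw":94}
    - {"x":200,"y":-60,"z":-70,"wx":0,"wy":0,"wz":0,"jaw":94}
    - {"x":200,"y":-60,"z":-70,"wx":0,"wy":0,"wz":0,"jaw":94}
    - {"x":200,"y":-60,"z":-70,"wx":0,"wy":0,"wz":0,"jaw":94}
    - {"x":200,"y":-60,"z":-70,"wx":0,"wy":0,"wz":0,"jaw":94}
    - {"x":200,"y":-60,"z":-70,"wx":0,"wy":0,"wz":0,"jaw":94}

```text
time: 3.15
tool_pos: [0.545, -0.0288, 0.4086]
tcp_rot: [[1.0, 0.002, 0.0], [0.002, -1.0, 0.0], [0.0, -0.0, -1.0]]
ft_force: [-0.1, 0.5, -0.4]
gripper_width: 0.0938
gripper_force: 0.0
```

Run:
```python
from h import *
np.set_printoptions(precision=3,suppress=True)
st=env.read_state();s=env.snapshot('wrist');cv2.imwrite('pics/w1.png',s['pixels'])
print(st['time'],st['tool_pos'])
for n,z in [('can_a',0),('tub',0),('tin',.02),('tape',0),('bay_left',.02),('bay_right',.02),('front_row',.02),('flap_hinge',.019),('flap_edge',.054),('tray',0),]:
        for r in env.tip_of('wrist',n)[:2]:
            print(n,round(r['conf'],2),np.round(r['centre']),at(s,r['centre'],z,st))
```

```text
3.15 [ 0.545 -0.029  0.409]
can_a 0.98 [114. 241.] [0.461 0.269 0.   ]
can_a 0.63 [ 23. 235.] [ 0.47   0.407 -0.   ]
tub 0.79 [114. 108.] [0.647 0.249 0.   ]
tin 0.6 [292. 190.] [0.538 0.007 0.02 ]
tape 0.19 [ 24. 237.] [0.466 0.406 0.   ]
bay_left 0.83 [269. 115.] [0.635 0.036 0.02 ]
bay_right 0.76 [398. 105.] [ 0.649 -0.132  0.02 ]
front_row 0.67 [341. 187.] [ 0.542 -0.058  0.02 ]
flap_hinge 0.63 [344. 228.] [ 0.485 -0.064  0.019]
flap_edge 0.86 [344. 260.] [ 0.45  -0.063  0.054]
flap_edge 0.3 [270. 112.] [0.638 0.031 0.054]
tray 0.86 [336. 151.] [ 0.588 -0.052  0.   ]
```

View pics/w1.png

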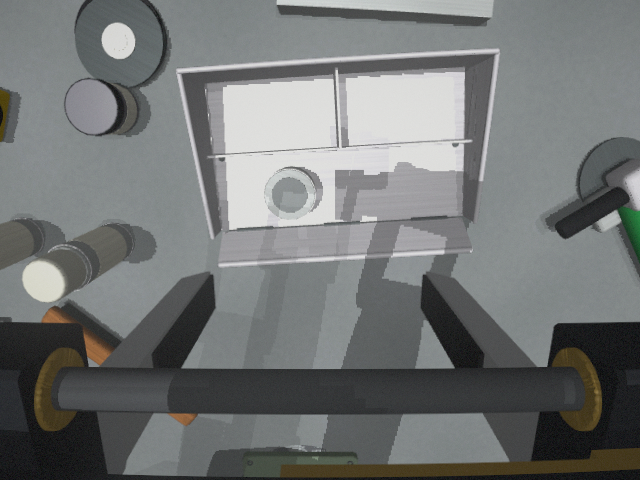

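apply_moves:
  moves:
    - {"x":-83,"y":-295,"z":170,"wx":0,"wy":0,"wz":0,"jaw":94}
    - {"x":-83,"y":-295,"z":170,"wx":0,"wy":0,"wz":0,"jaw":94}
    - {"x":-83,"y":-295,"z":170,"wx":0,"wy":0,"wz":0,"jaw":94}
    - {"x":-83,"y":-295,"z":170,"wx":0,"wy":0,"wz":0,"jaw":94}
    - {"x":-83,"y":-295,"z":170,"wx":0,"wy":0,"wz":0,"jaw":94}
    - {"x":-83,"y":-295,"z":170,"wx":0,"wy":0,"wz":0,"jaw":94}
    - {"x":-83,"y":-295,"z":170,"wx":0,"wy":0,"wz":0,"jaw":94}
    - {"x":-83,"y":-295,"z":170,"wx":0,"wy":0,"wz":0,"jaw":94}
    - {"x":-83,"y":-295,"z":170,"wx":0,"wy":0,"wz":0,"jaw":94}

```text
time: 4.6
tool_pos: [0.4592, 0.2658, 0.2381]
tcp_rot: [[1.0, 0.002, -0.001], [0.002, -1.0, -0.001], [-0.001, 0.001, -1.0]]
ft_force: [0.1, -0.3, 0.5]
gripper_width: 0.0939
gripper_force: 0.0
```

Run:
```python
from h import *
np.set_printoptions(precision=3,suppress=True)
st=env.read_state();s=env.snapshot('wrist');cv2.imwrite('pics/w2.png',s['pixels'])
print(st['time'],st['tool_pos'],st['qpos'])
for n,z in [('can_a',0),('tub',0)]:
        for r in env.tip_of('wrist',n)[:2]:
            print(n,round(r['conf'],2),np.round(r['centre']),at(s,r['centre'],z,st))
# cap disc: fit ellipse to region top
```

```text
4.6 [0.459 0.266 0.238] [ 20.742   5.07   92.126  -0.037  82.892 110.621]
can_a 0.94 [180. 193.] [0.469 0.404 0.   ]
can_a 0.91 [317. 200.] [0.462 0.268 0.   ]
```

View pics/w2.png

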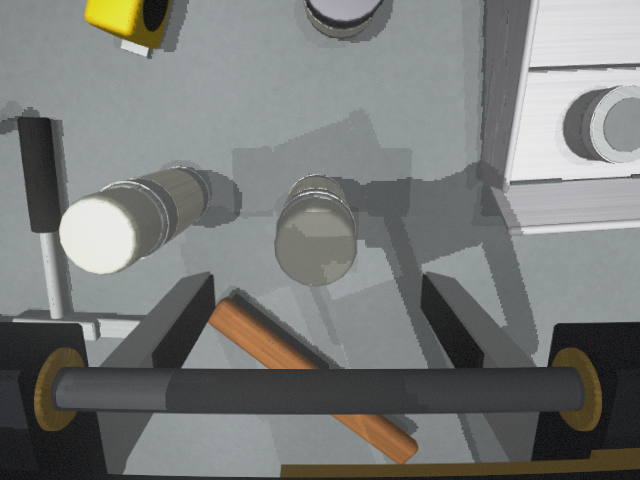

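apply_moves:
  moves:
    - {"x":3,"y":-1,"z":40,"wx":0,"wy":0,"wz":0,"jaw":94}
    - {"x":3,"y":-1,"z":80,"wx":0,"wy":0,"wz":0,"jaw":94}
    - {"x":3,"y":-1,"z":120,"wx":0,"wy":0,"wz":0,"jaw":94}
    - {"x":3,"y":-1,"z":149,"wx":0,"wy":0,"wz":0,"jaw":94}
    - {"x":3,"y":-1,"z":149,"wx":0,"wy":0,"wz":0,"jaw":50}
    - {"x":3,"y":-1,"z":149,"wx":0,"wy":0,"wz":0,"jaw":50}
    - {"x":3,"y":-1,"z":149,"wx":0,"wy":0,"wz":0,"jaw":50}
    - {"x":3,"y":-1,"z":149,"wx":0,"wy":0,"wz":0,"jaw":50}
    - {"x":3,"y":-1,"z":149,"wx":0,"wy":0,"wz":0,"jaw":50}
    - {"x":3,"y":-1,"z":149,"wx":0,"wy":0,"wz":0,"jaw":50}
  squeeze: 25

```text
time: 5.75
tool_pos: [0.4643, 0.2671, 0.0915]
tcp_rot: [[1.0, -0.0, 0.003], [-0.0, -1.0, 0.001], [0.003, -0.001, -1.0]]
ft_force: [-0.1, 1.1, 5.5]
gripper_width: 0.0563
gripper_force: 24.9
```

apply_moves:
  moves:
    - {"x":0,"y":0,"z":-30,"wx":0,"wy":0,"wz":0,"jaw":50}
    - {"x":0,"y":0,"z":-75,"wx":0,"wy":0,"wz":0,"jaw":50}
    - {"x":0,"y":0,"z":-120,"wx":0,"wy":0,"wz":0,"jaw":50}
    - {"x":10,"y":20,"z":-150,"wx":0,"wy":0,"wz":0,"jaw":50}
    - {"x":25,"y":55,"z":-160,"wx":0,"wy":0,"wz":0,"jaw":50}
    - {"x":183,"y":403,"z":-160,"wx":0,"wy":0,"wz":0,"jaw":50}
    - {"x":183,"y":403,"z":-160,"wx":0,"wy":0,"wz":0,"jaw":50}
    - {"x":183,"y":403,"z":-160,"wx":0,"wy":0,"wz":0,"jaw":50}
    - {"x":183,"y":403,"z":-160,"wx":0,"wy":0,"wz":0,"jaw":50}
    - {"x":183,"y":403,"z":-160,"wx":0,"wy":0,"wz":0,"jaw":50}
  squeeze: 30

```text
time: 6.75
tool_pos: [0.5909, -0.0178, 0.2485]
tcp_rot: [[1.0, 0.0, -0.002], [0.0, -1.0, 0.001], [-0.002, -0.001, -1.0]]
ft_force: [-0.1, 0.5, -3.3]
gripper_width: 0.0564
gripper_force: 29.9
```

apply_moves:
  moves:
    - {"x":20,"y":43,"z":0,"wx":0,"wy":0,"wz":-0.03,"jaw":50}
    - {"x":40,"y":83,"z":0,"wx":0,"wy":0,"wz":-0.07,"jaw":50}
    - {"x":52,"y":110,"z":0,"wx":0,"wy":0,"wz":-0.07,"jaw":50}
    - {"x":55,"y":118,"z":0,"wx":0,"wy":0,"wz":-0.07,"jaw":50}
    - {"x":55,"y":118,"z":0,"wx":0,"wy":0,"wz":-0.07,"jaw":50}

```text
time: 7.25
tool_pos: [0.6456, -0.1351, 0.248]
tcp_rot: [[0.998, 0.068, -0.003], [0.068, -0.998, 0.001], [-0.003, -0.001, -1.0]]
ft_force: [0.8, 0.6, -4.7]
gripper_width: 0.0563
gripper_force: 29.9
```

Run:
```python
from h import *
np.set_printoptions(precision=3,suppress=True)
st=env.read_state();s=env.snapshot('wrist');cv2.imwrite('pics/w3.png',s['pixels'])
print(st['time'],st['tool_pos'],st['tcp_rot'])
for n,z in [('bay_left',.02),('bay_right',0.02)]:
        for r in env.tip_of('wrist',n)[:2]:
            print(n,round(r['conf'],2),np.round(r['centre']),at(s,r['centre'],z,st))
```

```text
7.25 [ 0.646 -0.135  0.248] [[ 0.998  0.068 -0.003]
 [ 0.068 -0.998  0.001]
 [-0.003 -0.001 -1.   ]]
bay_left 0.89 [143. 200.] [0.639 0.038 0.02 ]
bay_left 0.34 [175. 299.] [0.536 0.008 0.02 ]
bay_right 0.87 [318. 197.] [ 0.653 -0.133  0.02 ]
```

View pics/w3.png

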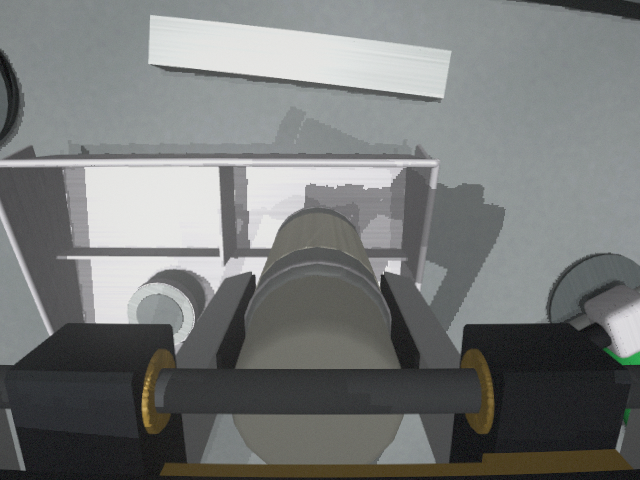

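Run:
```python
from h import *
np.set_printoptions(precision=4,suppress=True)
st=env.read_state();s=env.snapshot('wrist')
o=np.array([.589,-.055,0]);a=.068;R=np.array([[np.cos(a),-np.sin(a),0],[np.sin(a),np.cos(a),0],[0,0,1]])
for n,px,z in [('back top',(230,164),.12),('back top r',(430,164),.12),('strip top l',(230,256),.05),('strip top r',(405,258),.05),('partition top front',(229,255),.08),('part top back',(227,170),.08),('Rside top back',(434,166),.118)]:
    print(n,R.T@(at(s,px,z,st)-o))
print('tool',R.T@(np.array(st['tool_pos'])-o))
```

```text
back top [ 0.0984 -0.0162  0.12  ]
back top r [ 0.0989 -0.1613  0.12  ]
strip top l [0.0074 0.0023 0.05  ]
strip top r [ 0.006  -0.1619  0.05  ]
partition top front [ 0.0174 -0.0034  0.08  ]
part top back [ 0.0903 -0.0052  0.08  ]
Rside top back [ 0.0973 -0.1648  0.118 ]
tool [ 0.0511 -0.0812  0.2492]
```

apply_moves:
  moves:
    - {"x":2,"y":2,"z":40,"wx":0,"wy":0,"wz":0,"jaw":50}
    - {"x":2,"y":2,"z":80,"wx":0,"wy":0,"wz":0,"jaw":50}
    - {"x":2,"y":2,"z":110,"wx":0,"wy":0,"wz":0,"jaw":50}
    - {"x":2,"y":2,"z":125,"wx":0,"wy":0,"wz":0,"jaw":50}
    - {"x":2,"y":2,"z":131,"wx":0,"wy":0,"wz":0,"jaw":50}
    - {"x":2,"y":2,"z":134,"wx":0,"wy":0,"wz":0,"jaw":50}
    - {"x":2,"y":2,"z":135,"wx":0,"wy":0,"wz":0,"jaw":50}
    - {"x":2,"y":2,"z":136,"wx":0,"wy":0,"wz":0,"jaw":50}

```text
time: 8.25
tool_pos: [0.6499, -0.1365, 0.116]
tcp_rot: [[0.998, 0.07, 0.004], [0.07, -0.998, -0.001], [0.004, 0.002, -1.0]]
ft_force: [0.0, 0.5, -3.9]
gripper_width: 0.0559
gripper_force: 29.9
```

apply_moves:
  moves:
    - {"x":0,"y":0,"z":1,"wx":0,"wy":0,"wz":0,"jaw":50}
    - {"x":0,"y":0,"z":2,"wx":0,"wy":0,"wz":0,"jaw":50}
    - {"x":0,"y":0,"z":2,"wx":0,"wy":0,"wz":0,"jaw":50}

```text
time: 8.55
tool_pos: [0.6484, -0.1362, 0.112]
tcp_rot: [[0.998, 0.07, 0.0], [0.07, -0.998, -0.0], [0.0, 0.0, -1.0]]
ft_force: [0.6, 0.5, -2.9]
gripper_width: 0.0563
gripper_force: 29.9
```

apply_moves:
  moves:
    - {"x":0,"y":0,"z":1,"wx":0,"wy":0,"wz":0,"jaw":50}
    - {"x":0,"y":0,"z":2,"wx":0,"wy":0,"wz":0,"jaw":50}
    - {"x":0,"y":0,"z":2,"wx":0,"wy":0,"wz":0,"jaw":50}

```text
time: 8.85
tool_pos: [0.6488, -0.1362, 0.1117]
tcp_rot: [[0.998, 0.07, 0.001], [0.07, -0.998, -0.0], [0.001, 0.0, -1.0]]
ft_force: [-2.3, 1.6, 5.5]
gripper_width: 0.0562
gripper_force: 29.9
```

apply_moves:
  moves:
    - {"x":0,"y":0,"z":0,"wx":0,"wy":0,"wz":0,"jaw":85}
    - {"x":0,"y":0,"z":0,"wx":0,"wy":0,"wz":0,"jaw":85}
    - {"x":0,"y":0,"z":0,"wx":0,"wy":0,"wz":0,"jaw":85}
    - {"x":0,"y":0,"z":0,"wx":0,"wy":0,"wz":0,"jaw":85}
    - {"x":0,"y":0,"z":-20,"wx":0,"wy":0,"wz":0,"jaw":85}
    - {"x":0,"y":0,"z":-50,"wx":0,"wy":0,"wz":0,"jaw":85}
    - {"x":0,"y":0,"z":-95,"wx":0,"wy":0,"wz":0,"jaw":85}
    - {"x":0,"y":0,"z":-125,"wx":0,"wy":0,"wz":0,"jaw":85}

```text
time: 9.65
tool_pos: [0.6493, -0.1364, 0.2377]
tcp_rot: [[0.998, 0.07, 0.003], [0.07, -0.998, -0.001], [0.003, 0.001, -1.0]]
ft_force: [0.3, -1.1, 1.5]
gripper_width: 0.0852
gripper_force: 0.0
```

apply_moves:
  moves:
    - {"x":-142,"y":-552,"z":0,"wx":0,"wy":0,"wz":0,"jaw":94}
    - {"x":-142,"y":-552,"z":0,"wx":0,"wy":0,"wz":0,"jaw":94}
    - {"x":-142,"y":-552,"z":0,"wx":0,"wy":0,"wz":0,"jaw":94}
    - {"x":-142,"y":-552,"z":0,"wx":0,"wy":0,"wz":0,"jaw":94}
    - {"x":-142,"y":-552,"z":0,"wx":0,"wy":0,"wz":0,"jaw":94}
    - {"x":-142,"y":-552,"z":0,"wx":0,"wy":0,"wz":0,"jaw":94}
    - {"x":-142,"y":-552,"z":0,"wx":0,"wy":0,"wz":0,"jaw":94}
    - {"x":-142,"y":-552,"z":0,"wx":0,"wy":0,"wz":0,"jaw":94}
    - {"x":-142,"y":-552,"z":0,"wx":0,"wy":0,"wz":0,"jaw":94}
    - {"x":-142,"y":-552,"z":0,"wx":0,"wy":0,"wz":0,"jaw":94}

```text
time: 10.65
tool_pos: [0.4895, 0.3401, 0.2348]
tcp_rot: [[0.998, 0.07, 0.001], [0.07, -0.998, 0.0], [0.001, -0.0, -1.0]]
ft_force: [0.9, 0.5, 0.6]
gripper_width: 0.0942
gripper_force: 0.0
```

apply_moves:
  moves:
    - {"x":-16,"y":-66,"z":0,"wx":0,"wy":0,"wz":0,"jaw":94}
    - {"x":-16,"y":-66,"z":0,"wx":0,"wy":0,"wz":0,"jaw":94}
    - {"x":-16,"y":-66,"z":0,"wx":0,"wy":0,"wz":0,"jaw":94}

```text
time: 10.95
tool_pos: [0.4686, 0.4051, 0.2344]
tcp_rot: [[0.997, 0.074, -0.0], [0.074, -0.997, -0.0], [-0.0, 0.0, -1.0]]
ft_force: [-0.3, -0.3, 0.5]
gripper_width: 0.0942
gripper_force: 0.0
```

Run:
```python
from h import *
np.set_printoptions(precision=3,suppress=True)
st=env.read_state();s=env.snapshot('wrist')
print(st['time'],st['tool_pos'],st['tcp_rot'])
for n,z in [('can_a',0)]:
        for r in env.tip_of('wrist',n)[:2]:
            P=at(s,r['centre'],z,st);print(n,round(r['conf'],2),np.round(r['centre']),P,np.array(st['tcp_rot']).T@(P-st['tool_pos']))
```

```text
10.95 [0.469 0.405 0.234] [[ 0.997  0.074 -0.   ]
 [ 0.074 -0.997 -0.   ]
 [-0.     0.    -1.   ]]
can_a 0.72 [321. 205.] [0.468 0.403 0.   ] [-0.001  0.002  0.234]
```

apply_moves:
  moves:
    - {"x":0,"y":1,"z":40,"wx":0,"wy":0,"wz":0,"jaw":94}
    - {"x":0,"y":1,"z":80,"wx":0,"wy":0,"wz":0,"jaw":94}
    - {"x":0,"y":1,"z":120,"wx":0,"wy":0,"wz":0,"jaw":94}
    - {"x":0,"y":1,"z":145,"wx":0,"wy":0,"wz":0,"jaw":94}
    - {"x":0,"y":1,"z":145,"wx":0,"wy":0,"wz":0,"jaw":50}
    - {"x":0,"y":1,"z":145,"wx":0,"wy":0,"wz":0,"jaw":50}
    - {"x":0,"y":1,"z":145,"wx":0,"wy":0,"wz":0,"jaw":50}
    - {"x":0,"y":1,"z":145,"wx":0,"wy":0,"wz":0,"jaw":50}
    - {"x":0,"y":1,"z":145,"wx":0,"wy":0,"wz":0,"jaw":50}
    - {"x":0,"y":1,"z":145,"wx":0,"wy":0,"wz":0,"jaw":50}
  squeeze: 30

```text
time: 12.05
tool_pos: [0.471, 0.4025, 0.0917]
tcp_rot: [[0.998, 0.07, 0.003], [0.07, -0.998, 0.001], [0.003, -0.001, -1.0]]
ft_force: [-0.2, -1.2, 3.9]
gripper_width: 0.0561
gripper_force: 30.0
```

apply_moves:
  moves:
    - {"x":0,"y":0,"z":-30,"wx":0,"wy":0,"wz":0,"jaw":50}
    - {"x":0,"y":0,"z":-75,"wx":0,"wy":0,"wz":0,"jaw":50}
    - {"x":0,"y":0,"z":-120,"wx":0,"wy":0,"wz":0,"jaw":50}
    - {"x":8,"y":22,"z":-150,"wx":0,"wy":0,"wz":0,"jaw":50}
    - {"x":22,"y":60,"z":-160,"wx":0,"wy":0,"wz":0,"jaw":50}
    - {"x":140,"y":381,"z":-160,"wx":0,"wy":0,"wz":0,"jaw":50}
    - {"x":140,"y":381,"z":-160,"wx":0,"wy":0,"wz":0,"jaw":50}
    - {"x":140,"y":381,"z":-160,"wx":0,"wy":0,"wz":0,"jaw":50}
    - {"x":140,"y":381,"z":-160,"wx":0,"wy":0,"wz":0,"jaw":50}
    - {"x":140,"y":381,"z":-160,"wx":0,"wy":0,"wz":0,"jaw":50}

```text
time: 13.05
tool_pos: [0.5981, 0.114, 0.2488]
tcp_rot: [[0.998, 0.07, -0.002], [0.07, -0.998, 0.0], [-0.002, -0.0, -1.0]]
ft_force: [0.9, 0.1, -3.1]
gripper_width: 0.0567
gripper_force: 30.0
```

apply_moves:
  moves:
    - {"x":17,"y":43,"z":0,"wx":0,"wy":0,"wz":0,"jaw":50}
    - {"x":30,"y":75,"z":0,"wx":0,"wy":0,"wz":0,"jaw":50}
    - {"x":33,"y":83,"z":0,"wx":0,"wy":0,"wz":0,"jaw":50}
    - {"x":33,"y":83,"z":20,"wx":0,"wy":0,"wz":0,"jaw":50}
    - {"x":33,"y":83,"z":60,"wx":0,"wy":0,"wz":0,"jaw":50}
    - {"x":33,"y":83,"z":95,"wx":0,"wy":0,"wz":0,"jaw":50}
    - {"x":33,"y":83,"z":120,"wx":0,"wy":0,"wz":0,"jaw":50}
    - {"x":33,"y":83,"z":130,"wx":0,"wy":0,"wz":0,"jaw":50}
    - {"x":33,"y":83,"z":135,"wx":0,"wy":0,"wz":0,"jaw":50}
    - {"x":33,"y":83,"z":136,"wx":0,"wy":0,"wz":0,"jaw":50}

```text
time: 14.05
tool_pos: [0.6374, 0.0356, 0.1142]
tcp_rot: [[0.998, 0.07, 0.001], [0.07, -0.998, 0.0], [0.001, -0.0, -1.0]]
ft_force: [-0.5, -0.1, -2.5]
gripper_width: 0.0562
gripper_force: 30.0
```

apply_moves:
  moves:
    - {"x":0,"y":0,"z":1,"wx":0,"wy":0,"wz":0,"jaw":50}
    - {"x":0,"y":0,"z":2,"wx":0,"wy":0,"wz":0,"jaw":50}
    - {"x":0,"y":0,"z":2,"wx":0,"wy":0,"wz":0,"jaw":50}

```text
time: 14.35
tool_pos: [0.6379, 0.0351, 0.113]
tcp_rot: [[0.998, 0.07, 0.002], [0.07, -0.998, -0.0], [0.002, 0.0, -1.0]]
ft_force: [-0.1, 0.1, -3.7]
gripper_width: 0.0563
gripper_force: 30.0
```

apply_moves:
  moves:
    - {"x":0,"y":0,"z":1,"wx":0,"wy":0,"wz":0,"jaw":50}
    - {"x":0,"y":0,"z":2,"wx":0,"wy":0,"wz":0,"jaw":50}
    - {"x":0,"y":0,"z":2,"wx":0,"wy":0,"wz":0,"jaw":50}

```text
time: 14.65
tool_pos: [0.638, 0.035, 0.1117]
tcp_rot: [[0.998, 0.07, 0.002], [0.07, -0.998, -0.0], [0.002, 0.0, -1.0]]
ft_force: [-1.6, 0.0, 6.1]
gripper_width: 0.0564
gripper_force: 30.0
```

apply_moves:
  moves:
    - {"x":0,"y":0,"z":0,"wx":0,"wy":0,"wz":0,"jaw":85}
    - {"x":0,"y":0,"z":0,"wx":0,"wy":0,"wz":0,"jaw":85}
    - {"x":0,"y":0,"z":0,"wx":0,"wy":0,"wz":0,"jaw":85}
    - {"x":0,"y":0,"z":0,"wx":0,"wy":0,"wz":0,"jaw":85}
    - {"x":0,"y":0,"z":-20,"wx":0,"wy":0,"wz":0,"jaw":85}
    - {"x":0,"y":0,"z":-50,"wx":0,"wy":0,"wz":0,"jaw":85}
    - {"x":0,"y":0,"z":-95,"wx":0,"wy":0,"wz":0,"jaw":85}
    - {"x":0,"y":0,"z":-125,"wx":0,"wy":0,"wz":0,"jaw":85}

```text
time: 15.45
tool_pos: [0.638, 0.0351, 0.2376]
tcp_rot: [[0.998, 0.07, 0.003], [0.07, -0.998, -0.0], [0.003, 0.0, -1.0]]
ft_force: [-0.1, 0.1, 0.2]
gripper_width: 0.085
gripper_force: 0.0
```

apply_moves:
  moves:
    - {"x":23,"y":-212,"z":0,"wx":0,"wy":0,"wz":0,"jaw":94}
    - {"x":23,"y":-212,"z":0,"wx":0,"wy":0,"wz":0,"jaw":94}
    - {"x":23,"y":-212,"z":0,"wx":0,"wy":0,"wz":0,"jaw":94}
    - {"x":23,"y":-212,"z":0,"wx":0,"wy":0,"wz":0,"jaw":94}
    - {"x":23,"y":-212,"z":0,"wx":0,"wy":0,"wz":0,"jaw":94}
    - {"x":23,"y":-212,"z":0,"wx":0,"wy":0,"wz":0,"jaw":94}

```text
time: 16.05
tool_pos: [0.6446, 0.2505, 0.2341]
tcp_rot: [[0.997, 0.074, -0.001], [0.074, -0.997, -0.0], [-0.001, 0.0, -1.0]]
ft_force: [-0.1, -0.4, -1.0]
gripper_width: 0.0938
gripper_force: 0.0
```

Run:
```python
from h import *
np.set_printoptions(precision=3,suppress=True)
st=env.read_state();s=env.snapshot('wrist');cv2.imwrite('pics/w4.png',s['pixels'])
print(st['time'],st['tool_pos'],st['tcp_rot'])
for n,z in [('tub',0),('discs',0)]:
        for r in env.tip_of('wrist',n)[:2]:
            P=at(s,r['centre'],z,st);print(n,round(r['conf'],2),np.round(r['centre']),P,np.array(st['tcp_rot']).T@(P-st['tool_pos']))
```

```text
16.05 [0.645 0.251 0.234] [[ 0.997  0.074 -0.001]
 [ 0.074 -0.997 -0.   ]
 [-0.001  0.    -1.   ]]
tub 0.7 [321. 201.] [0.647 0.248 0.   ] [0.003 0.002 0.234]
discs 0.86 [351. 112.] [0.734 0.227 0.   ] [0.088 0.03  0.234]
```

View pics/w4.png

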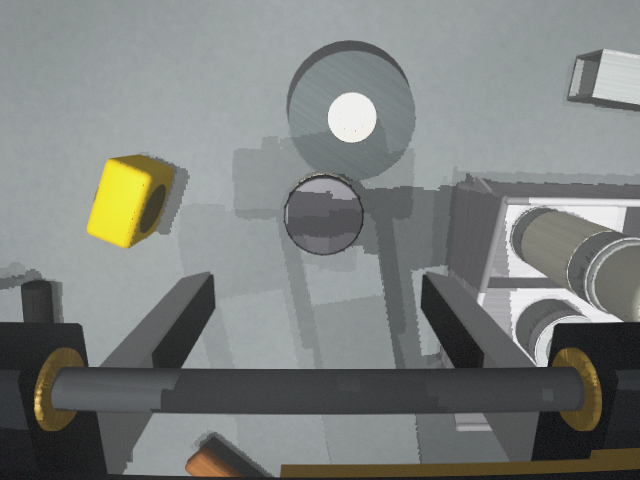

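apply_moves:
  moves:
    - {"x":3,"y":2,"z":45,"wx":0,"wy":0,"wz":0,"jaw":94}
    - {"x":3,"y":2,"z":90,"wx":0,"wy":0,"wz":0,"jaw":94}
    - {"x":3,"y":2,"z":135,"wx":0,"wy":0,"wz":0,"jaw":94}
    - {"x":3,"y":2,"z":175,"wx":0,"wy":0,"wz":0,"jaw":94}
    - {"x":3,"y":2,"z":205,"wx":0,"wy":0,"wz":0,"jaw":94}
    - {"x":3,"y":2,"z":214,"wx":0,"wy":0,"wz":0,"jaw":94}
    - {"x":3,"y":2,"z":214,"wx":0,"wy":0,"wz":0,"jaw":60}
    - {"x":3,"y":2,"z":214,"wx":0,"wy":0,"wz":0,"jaw":60}
    - {"x":3,"y":2,"z":214,"wx":0,"wy":0,"wz":0,"jaw":60}
    - {"x":3,"y":2,"z":214,"wx":0,"wy":0,"wz":0,"jaw":60}

```text
time: 17.2
tool_pos: [0.6503, 0.2465, 0.0235]
tcp_rot: [[0.998, 0.07, 0.004], [0.07, -0.998, 0.0], [0.004, -0.0, -1.0]]
ft_force: [0.0, 0.3, 7.4]
gripper_width: 0.066
gripper_force: 30.0
```

apply_moves:
  moves:
    - {"x":0,"y":0,"z":0,"wx":0,"wy":0,"wz":0,"jaw":60}
    - {"x":0,"y":0,"z":0,"wx":0,"wy":0,"wz":0,"jaw":60}

```text
time: 17.4
tool_pos: [0.6503, 0.2465, 0.0235]
tcp_rot: [[0.998, 0.07, 0.004], [0.07, -0.998, 0.0], [0.004, 0.0, -1.0]]
ft_force: [-0.3, -1.3, 6.9]
gripper_width: 0.0659
gripper_force: 30.0
```

apply_moves:
  moves:
    - {"x":0,"y":0,"z":-30,"wx":0,"wy":0,"wz":0,"jaw":60}
    - {"x":0,"y":0,"z":-70,"wx":0,"wy":0,"wz":0,"jaw":60}
    - {"x":-20,"y":9,"z":-110,"wx":0,"wy":0,"wz":0,"jaw":60}
    - {"x":-58,"y":26,"z":-130,"wx":0,"wy":0,"wz":0,"jaw":60}
    - {"x":-102,"y":46,"z":-130,"wx":0,"wy":0,"wz":0,"jaw":60}
    - {"x":-147,"y":66,"z":-130,"wx":0,"wy":0,"wz":0,"jaw":60}
    - {"x":-190,"y":85,"z":-130,"wx":0,"wy":0,"wz":0,"jaw":60}
    - {"x":-224,"y":110,"z":-130,"wx":0,"wy":0,"wz":0,"jaw":60}
    - {"x":-232,"y":155,"z":-130,"wx":0,"wy":0,"wz":0,"jaw":60}
    - {"x":-235,"y":200,"z":-130,"wx":0,"wy":0,"wz":0,"jaw":60}

```text
time: 18.4
tool_pos: [0.4253, 0.0304, 0.15]
tcp_rot: [[0.997, 0.073, -0.001], [0.073, -0.997, 0.001], [-0.001, -0.001, -1.0]]
ft_force: [1.3, -0.6, -3.1]
gripper_width: 0.0656
gripper_force: 30.0
```

apply_moves:
  moves:
    - {"x":-4,"y":45,"z":0,"wx":0,"wy":0,"wz":0,"jaw":60}
    - {"x":-7,"y":90,"z":0,"wx":0,"wy":0,"wz":0,"jaw":60}
    - {"x":-8,"y":130,"z":0,"wx":0,"wy":0,"wz":0,"jaw":60}
    - {"x":0,"y":160,"z":0,"wx":0,"wy":0,"wz":0,"jaw":60}
    - {"x":30,"y":169,"z":0,"wx":0,"wy":0,"wz":0,"jaw":60}
    - {"x":75,"y":169,"z":0,"wx":0,"wy":0,"wz":0,"jaw":60}
    - {"x":100,"y":169,"z":0,"wx":0,"wy":0,"wz":0,"jaw":60}
    - {"x":108,"y":169,"z":0,"wx":0,"wy":0,"wz":0,"jaw":60}
    - {"x":108,"y":169,"z":0,"wx":0,"wy":0,"wz":0,"jaw":60}

```text
time: 19.3
tool_pos: [0.5472, -0.1299, 0.1499]
tcp_rot: [[0.997, 0.071, -0.002], [0.071, -0.997, 0.001], [-0.002, -0.001, -1.0]]
ft_force: [-0.4, 1.4, -5.0]
gripper_width: 0.0657
gripper_force: 30.0
```

Run:
```python
from h import *
np.set_printoptions(precision=3,suppress=True)
st=env.read_state();s=env.snapshot('wrist');cv2.imwrite('pics/w5.png',s['pixels'])
o=np.array([.590,-.055,0]);a=.068;R=np.array([[np.cos(a),-np.sin(a),0],[np.sin(a),np.cos(a),0],[0,0,1]])
print(st['time'],st['tool_pos'],'tray frame',R.T@(np.array(st['tool_pos'])-o))
for n,z in [('tin',0.02),('can_a',.02),('tub',.13)]:
        for r in env.tip_of('wrist',n)[:2]:
            P=at(s,r['centre'],z,st);print(n,round(r['conf'],2),np.round(r['centre']),P,R.T@(P-o))
```

```text
19.3 [ 0.547 -0.13   0.15 ] tray frame [-0.048 -0.072  0.15 ]
tin 0.91 [137. 227.] [0.538 0.008 0.02 ] [-0.048  0.066  0.02 ]
tin 0.32 [92. 90.] [0.636 0.038 0.02 ] [0.052 0.089 0.02 ]
can_a 0.89 [93. 93.] [0.634 0.037 0.02 ] [0.05  0.089 0.02 ]
tub 0.93 [314. 284.] [ 0.543 -0.127  0.13 ] [-0.052 -0.069  0.13 ]
```

View pics/w5.png

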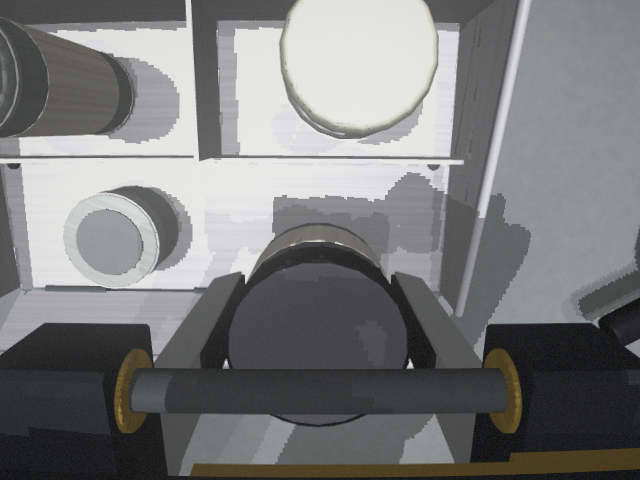

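apply_moves:
  moves:
    - {"x":0,"y":0,"z":0,"wx":0,"wy":0,"wz":-0.149,"jaw":60}
    - {"x":0,"y":0,"z":0,"wx":0,"wy":0,"wz":-0.298,"jaw":60}
    - {"x":0,"y":0,"z":0,"wx":0,"wy":0,"wz":-0.447,"jaw":60}
    - {"x":0,"y":0,"z":0,"wx":0,"wy":0,"wz":-0.596,"jaw":60}
    - {"x":0,"y":0,"z":0,"wx":0,"wy":0,"wz":-0.745,"jaw":60}
    - {"x":0,"y":0,"z":0,"wx":0,"wy":0,"wz":-0.894,"jaw":60}
    - {"x":0,"y":0,"z":0,"wx":0,"wy":0,"wz":-1.043,"jaw":60}
    - {"x":0,"y":0,"z":0,"wx":0,"wy":0,"wz":-1.192,"jaw":60}
    - {"x":0,"y":0,"z":0,"wx":0,"wy":0,"wz":-1.341,"jaw":60}
    - {"x":0,"y":0,"z":0,"wx":0,"wy":0,"wz":-1.49,"jaw":60}

```text
time: 20.5
tool_pos: [0.5463, -0.1305, 0.1509]
tcp_rot: [[0.005, 1.0, -0.0], [1.0, -0.005, 0.0], [0.0, -0.0, -1.0]]
ft_force: [0.2, -0.2, -3.8]
gripper_width: 0.0658
gripper_force: 30.0
```

apply_moves:
  moves:
    - {"x":0,"y":0,"z":0,"wx":0,"wy":0,"wz":-0.149,"jaw":60}
    - {"x":0,"y":0,"z":0,"wx":0,"wy":0,"wz":-0.298,"jaw":60}
    - {"x":0,"y":0,"z":0,"wx":0,"wy":0,"wz":-0.447,"jaw":60}
    - {"x":0,"y":0,"z":0,"wx":0,"wy":0,"wz":-0.596,"jaw":60}
    - {"x":0,"y":0,"z":0,"wx":0,"wy":0,"wz":-0.745,"jaw":60}
    - {"x":0,"y":0,"z":0,"wx":0,"wy":0,"wz":-0.894,"jaw":60}
    - {"x":0,"y":0,"z":0,"wx":0,"wy":0,"wz":-1.043,"jaw":60}
    - {"x":0,"y":0,"z":0,"wx":0,"wy":0,"wz":-1.192,"jaw":60}
    - {"x":0,"y":0,"z":0,"wx":0,"wy":0,"wz":-1.341,"jaw":60}
    - {"x":0,"y":0,"z":0,"wx":0,"wy":0,"wz":-1.49,"jaw":60}

```text
time: 21.5
tool_pos: [0.5463, -0.1305, 0.1509]
tcp_rot: [[-0.996, 0.086, -0.0], [0.086, 0.996, 0.0], [0.0, 0.0, -1.0]]
ft_force: [-0.7, -0.2, -2.4]
gripper_width: 0.0659
gripper_force: 30.0
```

apply_moves:
  moves:
    - {"x":0,"y":0,"z":0,"wx":0,"wy":0,"wz":-0.149,"jaw":60}
    - {"x":0,"y":0,"z":0,"wx":0,"wy":0,"wz":-0.162,"jaw":60}
    - {"x":0,"y":0,"z":0,"wx":0,"wy":0,"wz":-0.162,"jaw":60}

```text
time: 21.8
tool_pos: [0.5468, -0.1305, 0.1509]
tcp_rot: [[-0.998, -0.067, -0.0], [-0.067, 0.998, 0.0], [0.0, 0.0, -1.0]]
ft_force: [0.8, 0.5, -4.0]
gripper_width: 0.0657
gripper_force: 30.0
```

apply_moves:
  moves:
    - {"x":2,"y":0,"z":30,"wx":0,"wy":0,"wz":0,"jaw":60}
    - {"x":2,"y":0,"z":65,"wx":0,"wy":0,"wz":0,"jaw":60}
    - {"x":2,"y":0,"z":88,"wx":0,"wy":0,"wz":0,"jaw":60}
    - {"x":2,"y":0,"z":98,"wx":0,"wy":0,"wz":0,"jaw":60}
    - {"x":2,"y":0,"z":103,"wx":0,"wy":0,"wz":0,"jaw":60}
    - {"x":2,"y":0,"z":105,"wx":0,"wy":0,"wz":0,"jaw":60}
    - {"x":2,"y":0,"z":106,"wx":0,"wy":0,"wz":0,"jaw":60}
    - {"x":2,"y":0,"z":106,"wx":0,"wy":0,"wz":0,"jaw":60}

```text
time: 22.6
tool_pos: [0.5465, -0.1311, 0.046]
tcp_rot: [[-0.998, -0.07, 0.002], [-0.07, 0.998, -0.001], [-0.002, -0.001, -1.0]]
ft_force: [0.5, -0.6, -3.2]
gripper_width: 0.0661
gripper_force: 30.0
```

apply_moves:
  moves:
    - {"x":0,"y":0,"z":1,"wx":0,"wy":0,"wz":0,"jaw":60}
    - {"x":0,"y":0,"z":2,"wx":0,"wy":0,"wz":0,"jaw":60}
    - {"x":0,"y":0,"z":2,"wx":0,"wy":0,"wz":0,"jaw":60}

```text
time: 22.9
tool_pos: [0.5461, -0.1309, 0.0436]
tcp_rot: [[-0.998, -0.07, 0.001], [-0.07, 0.998, -0.001], [-0.001, -0.001, -1.0]]
ft_force: [0.3, -0.4, -0.9]
gripper_width: 0.0654
gripper_force: 30.0
```

apply_moves:
  moves:
    - {"x":0,"y":0,"z":1,"wx":0,"wy":0,"wz":0,"jaw":60}
    - {"x":0,"y":0,"z":1,"wx":0,"wy":0,"wz":0,"jaw":60}

```text
time: 23.1
tool_pos: [0.5463, -0.1309, 0.0435]
tcp_rot: [[-0.998, -0.07, 0.001], [-0.07, 0.998, -0.0], [-0.001, -0.001, -1.0]]
ft_force: [-2.2, 1.4, 6.5]
gripper_width: 0.0655
gripper_force: 30.0
```

apply_moves:
  moves:
    - {"x":0,"y":0,"z":0,"wx":0,"wy":0,"wz":0,"jaw":86}
    - {"x":0,"y":0,"z":0,"wx":0,"wy":0,"wz":0,"jaw":86}
    - {"x":0,"y":0,"z":0,"wx":0,"wy":0,"wz":0,"jaw":86}
    - {"x":0,"y":0,"z":0,"wx":0,"wy":0,"wz":0,"jaw":86}
    - {"x":0,"y":0,"z":-20,"wx":0,"wy":0,"wz":0,"jaw":86}
    - {"x":0,"y":0,"z":-60,"wx":0,"wy":0,"wz":0,"jaw":86}
    - {"x":0,"y":0,"z":-90,"wx":0,"wy":0,"wz":0,"jaw":86}

```text
time: 23.8
tool_pos: [0.5456, -0.1307, 0.133]
tcp_rot: [[-0.998, -0.07, 0.0], [-0.07, 0.998, -0.0], [-0.0, -0.0, -1.0]]
ft_force: [-0.1, -1.0, 0.2]
gripper_width: 0.0861
gripper_force: 0.0
```

apply_moves:
  moves:
    - {"x":45,"y":0,"z":0,"wx":0,"wy":0,"wz":0,"jaw":0}
    - {"x":90,"y":15,"z":0,"wx":0,"wy":0,"wz":0,"jaw":0}
    - {"x":130,"y":45,"z":0,"wx":0,"wy":0,"wz":0,"jaw":0}
    - {"x":145,"y":73,"z":10,"wx":0,"wy":0,"wz":0,"jaw":0}
    - {"x":145,"y":73,"z":50,"wx":0,"wy":0,"wz":0,"jaw":0}
    - {"x":145,"y":73,"z":85,"wx":0,"wy":0,"wz":0,"jaw":0}
    - {"x":145,"y":73,"z":97,"wx":0,"wy":0,"wz":0,"jaw":0}
    - {"x":145,"y":73,"z":97,"wx":0,"wy":0,"wz":0,"jaw":0}

```text
time: 24.6
tool_pos: [0.3933, -0.067, 0.0328]
tcp_rot: [[-0.998, -0.07, -0.005], [-0.07, 0.998, 0.002], [0.005, 0.002, -1.0]]
ft_force: [-0.6, -0.2, 1.0]
gripper_width: 0.0254
gripper_force: 0.0
```

apply_moves:
  moves:
    - {"x":-15,"y":0,"z":0,"wx":0,"wy":0,"wz":0,"jaw":0}
    - {"x":-30,"y":0,"z":0,"wx":0,"wy":0,"wz":0,"jaw":0}
    - {"x":-38,"y":0,"z":0,"wx":0,"wy":0,"wz":0,"jaw":0}
    - {"x":-46,"y":0,"z":0,"wx":0,"wy":0,"wz":0,"jaw":0}
    - {"x":-54,"y":0,"z":0,"wx":0,"wy":0,"wz":0,"jaw":0}
    - {"x":-60,"y":0,"z":0,"wx":0,"wy":0,"wz":0,"jaw":0}
    - {"x":-66,"y":0,"z":0,"wx":0,"wy":0,"wz":0,"jaw":0}
    - {"x":-70,"y":0,"z":0,"wx":0,"wy":0,"wz":0,"jaw":0}
    - {"x":-73,"y":0,"z":0,"wx":0,"wy":0,"wz":0,"jaw":0}
    - {"x":-75,"y":0,"z":0,"wx":0,"wy":0,"wz":0,"jaw":0}

```text
time: 25.6
tool_pos: [0.4709, -0.0628, 0.0348]
tcp_rot: [[-0.998, -0.07, 0.0], [-0.07, 0.998, -0.0], [-0.0, -0.0, -1.0]]
ft_force: [-2.2, 0.3, 1.4]
gripper_width: 0.0003
gripper_force: 1.0
```

apply_moves:
  moves:
    - {"x":-2,"y":0,"z":0,"wx":0,"wy":0,"wz":0,"jaw":0}
    - {"x":-4,"y":0,"z":0,"wx":0,"wy":0,"wz":0,"jaw":0}
    - {"x":-5,"y":0,"z":0,"wx":0,"wy":0,"wz":0,"jaw":0}
    - {"x":-5,"y":0,"z":0,"wx":0,"wy":0,"wz":0,"jaw":0}

```text
time: 26.0
tool_pos: [0.4756, -0.0624, 0.0348]
tcp_rot: [[-0.998, -0.07, 0.0], [-0.07, 0.998, -0.0], [-0.0, -0.0, -1.0]]
ft_force: [-0.7, 0.8, 1.6]
gripper_width: 0.0009
gripper_force: 0.8
```

apply_moves:
  moves:
    - {"x":-1,"y":0,"z":0,"wx":0,"wy":0,"wz":0,"jaw":0}
    - {"x":-2,"y":0,"z":0,"wx":0,"wy":0,"wz":0,"jaw":0}
    - {"x":-3,"y":0,"z":0,"wx":0,"wy":0,"wz":0,"jaw":0}

```text
time: 26.3
tool_pos: [0.4755, -0.0623, 0.0344]
tcp_rot: [[-0.997, -0.071, -0.007], [-0.071, 0.997, -0.0], [0.007, 0.0, -1.0]]
ft_force: [-11.2, -2.1, 9.0]
gripper_width: 0.0005
gripper_force: 5.6
```

Run:
```python
from h import *
s=env.snapshot('wrist');a=s['pixels'];s=env.snapshot('scene');b=cv2.resize(s['pixels'][170:320,200:380],None,fx=2.67,fy=2.67)
t=env.snapshot('top');c=cv2.resize(t['pixels'][150:280,270:430],None,fx=2,fy=2)
o=np.zeros((600,800,3),np.uint8);o[:400,:480]=b[:400,:480];o[:260,480:800]=c
o[400:600,:267]=cv2.resize(a,(267,200))
cv2.imwrite('pics/m6.png',o);print(env.read_state()['ft_force'])
```

```text
[-9.56677657 -2.08878253  7.73295692]
```

View pics/m6.png

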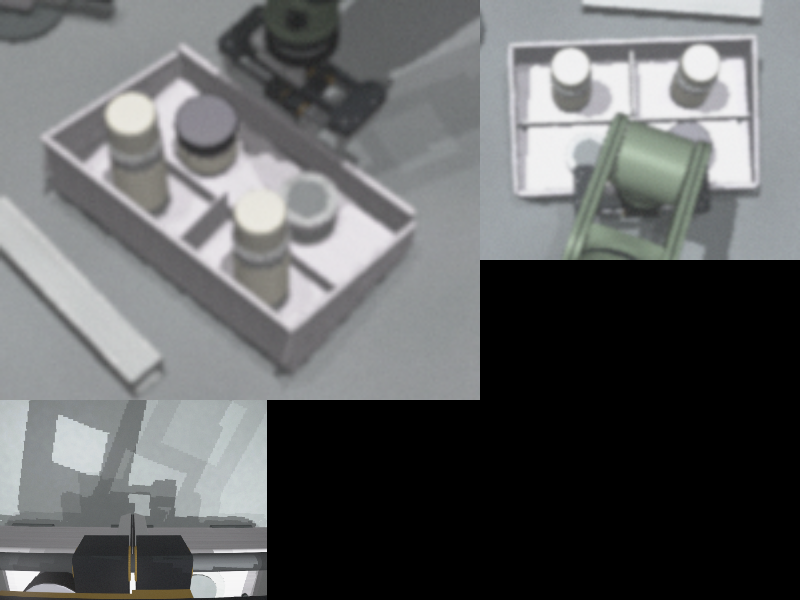

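apply_moves:
  moves:
    - {"x":-1,"y":0,"z":0,"wx":0,"wy":0,"wz":0,"jaw":0}
    - {"x":-1,"y":0,"z":0,"wx":0,"wy":0,"wz":0,"jaw":0}
    - {"x":5,"y":0,"z":0,"wx":0,"wy":0,"wz":0,"jaw":0}
    - {"x":30,"y":0,"z":0,"wx":0,"wy":0,"wz":0,"jaw":0}
    - {"x":70,"y":0,"z":-20,"wx":0,"wy":0,"wz":0,"jaw":0}
    - {"x":80,"y":0,"z":-70,"wx":0,"wy":0,"wz":0,"jaw":0}
    - {"x":80,"y":0,"z":-120,"wx":0,"wy":0,"wz":0,"jaw":0}
    - {"x":80,"y":0,"z":-170,"wx":0,"wy":0,"wz":0,"jaw":0}
    - {"x":80,"y":0,"z":-200,"wx":0,"wy":0,"wz":0,"jaw":0}
    - {"x":80,"y":0,"z":-200,"wx":0,"wy":0,"wz":0,"jaw":0}

```text
time: 27.45
tool_pos: [0.403, -0.0693, 0.2408]
tcp_rot: [[-0.997, -0.07, 0.014], [-0.07, 0.998, -0.005], [-0.013, -0.006, -1.0]]
ft_force: [0.7, 0.1, -0.8]
gripper_width: 0.0003
gripper_force: 0.0
```

Run:
```python
from h import *
np.set_printoptions(precision=3,suppress=True)
st=env.read_state();s=env.snapshot('scene');b=cv2.resize(s['pixels'][160:310,190:390],(800,600),interpolation=cv2.INTER_CUBIC)
for tgt,z in [('flap_edge',.08),('tub',.02),('tin',.02)]:
    for r in env.tip_of('scene',tgt)[:1]: print(tgt,r['conf'],at(s,r['centre'],z))
a=.068;R=np.array([[np.cos(a),-np.sin(a),0],[np.sin(a),np.cos(a),0],[0,0,1]]);o=np.array([.59,-.055,0])
for th,col in[(0,(0,0,255)),(.15,(255,0,0))]:
    for y in(-.165,.165):
        p=proj(s,[o+R@np.array([-.1-.061*np.sin(th),y,.019+.061*np.cos(th)])])[0];print(th,p)
        q=(p-[190,160])*4
        cv2.circle(b,(int(q[0]),int(q[1])),4,col,1)
cv2.imwrite('pics/s7.png',b)
```

```text
flap_edge 0.77 [ 0.488 -0.054  0.08 ]
tub 0.56 [ 0.548 -0.124  0.02 ]
tin 0.88 [0.537 0.007 0.02 ]
0 [265.802 186.942]
0 [354.043 249.342]
0.15 [267.901 185.194]
0.15 [356.052 247.306]
```

View pics/s7.png

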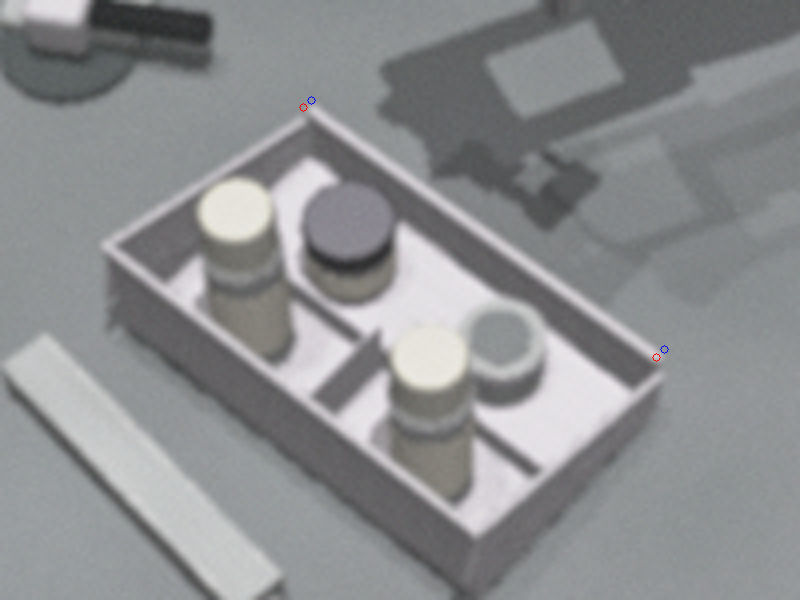

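```bash
python3 -c "
from cell import env
print(env.hand_in())"
```

```text
the job is handed in; nothing more can be done
None
```

Both spray cans stand upright in the back bays, the tub stands in the front row beside the tin, which has not moved, and the drop front is fully up; I handed the job in after about 28 s.

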